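# Line up the spice jars by height on the pantry riser

## Task

Line up the four spice jars by height on the wooden riser, one upright and centred on each white mark, the tallest next to the blue end stop and each next one shorter, and let go of them all. One jar sits in the sprung clip: pull it forward out of the clip, do not draw it out upwards.

Things in the scene. Friction and masses are not known exactly. Their poses are not given: they have to be found in the camera images.
- jar_green: Loose upright spice jar, green lid, dark brown filling, 115 mm tall, about 169 g. Straight round body and lid of 38 mm diameter from 8 mm above its bottom to the top, standing on a wider foot 45 mm across and 8 mm high. Origin: centre of its underside; z is its axis, up. Any one of the four jars may be the one that starts in the spring clip; the other three stand free on the counter.
- jar_black: Loose upright spice jar, black lid, red-brown filling, 100 mm tall, about 160 g. Straight round body and lid of 38 mm diameter from 8 mm above its bottom to the top, standing on a wider foot 45 mm across and 8 mm high. Origin: centre of its underside; z is its axis, up. Any one of the four jars may be the one that starts in the spring clip; the other three stand free on the counter.
- jar_yellow: Loose upright spice jar, yellow lid, pale wood-coloured filling, 85 mm tall, about 151 g. Straight round body and lid of 38 mm diameter from 8 mm above its bottom to the top, standing on a wider foot 45 mm across and 8 mm high. Origin: centre of its underside; z is its axis, up. Any one of the four jars may be the one that starts in the spring clip; the other three stand free on the counter.
- jar_white: Loose upright spice jar, white lid, red filling, 70 mm tall, about 142 g. Straight round body and lid of 38 mm diameter from 8 mm above its bottom to the top, standing on a wider foot 45 mm across and 8 mm high. Origin: centre of its underside; z is its axis, up. Any one of the four jars may be the one that starts in the spring clip; the other three stand free on the counter.
- mark_a: White round mark, 56 mm across with a black dot at its centre, flat on the top of the fixed wooden riser (a board 85 x 370 mm, 20 mm high): place 1 of 4, in the row order a, b, c, d with 75 mm from centre to centre. Origin: centre of the mark, on the riser's top face; its y axis runs along the row from d towards a. mark_a and mark_d are the two ends.
- mark_b: White round mark, 56 mm across with a black dot at its centre, flat on the top of the fixed wooden riser (a board 85 x 370 mm, 20 mm high): place 2 of 4, in the row order a, b, c, d with 75 mm from centre to centre. Origin: centre of the mark, on the riser's top face; its y axis runs along the row from d towards a. mark_a and mark_d are the two ends.
- mark_c: White round mark, 56 mm across with a black dot at its centre, flat on the top of the fixed wooden riser (a board 85 x 370 mm, 20 mm high): place 3 of 4, in the row order a, b, c, d with 75 mm from centre to centre. Origin: centre of the mark, on the riser's top face; its y axis runs along the row from d towards a. mark_a and mark_d are the two ends.
- mark_d: White round mark, 56 mm across with a black dot at its centre, flat on the top of the fixed wooden riser (a board 85 x 370 mm, 20 mm high): place 4 of 4, in the row order a, b, c, d with 75 mm from centre to centre. Origin: centre of the mark, on the riser's top face; its y axis runs along the row from d towards a. mark_a and mark_d are the two ends.
- blue_stop: Fixed blue end stop on the riser, 16 mm along the row, 75 mm across it and 35 mm high, its centre 58.5 mm beyond the outermost mark at one end of the row: it may be at mark_a's or at mark_d's end (a like white stop is at the other end). Origin: centre of its underside, on the riser's top face.
- clip: Fixed white stand, plate 75 wide x 55 mm high, with orange sprung C-clip holding one jar, jaws 18-30 mm above the counter. Origin: held jar's axis at counter height. Mouth opens along own -x (to the robot); plate face 30 mm to +x; jaws reach 18 mm to -x, 26 mm to each side. Jar snaps out if pulled level along -x 35 mm, about 6 N; cannot be lifted out (foot wider than jaws).

How it is judged (in metres and radians):
At the end, for the whole second after the job is handed in: Counting from the mark next to the blue stop, the jars stand in the order 115, 100, 85, 70 mm tall (green, black, yellow, white lid), each with its axis within 13 mm of its mark's centre, standing on the riser (underside within 4 mm of its top), upright within 0.12 rad, at rest and released (((horizontal distance between blue_stop and mark_a below 0.09 m and horizontal distance between jar_green and mark_a below 0.013 m and horizontal distance between jar_black and mark_b below 0.013 m and horizontal distance between jar_yellow and mark_c below 0.013 m and horizontal distance between jar_white and mark_d below 0.013 m) or (horizontal distance between blue_stop and mark_d below 0.09 m and horizontal distance between jar_green and mark_d below 0.013 m and horizontal distance between jar_black and mark_c below 0.013 m and horizontal distance between jar_yellow and mark_b below 0.013 m and horizontal distance between jar_white and mark_a below 0.013 m)) and z of jar_green in the frame of mark_a between -0.004 and 0.004 m and angle between each of jar_green, jar_black, jar_yellow, jar_white's own z axis and vertical below 0.12 rad and linear speed of each of jar_green, jar_black, jar_yellow, jar_white below 0.02 m/s and contact force between each of jar_green, jar_black, jar_yellow, jar_white and the fingers below 0.05 N and z of jar_black in the frame of mark_a between -0.004 and 0.004 m and z of jar_yellow in the frame of mark_a between -0.004 and 0.004 m and z of jar_white in the frame of mark_a between -0.004 and 0.004 m); the robot touches nothing.
It fails at once if a jar is drawn up out of the clip rather than forward (its foot is more than 20 mm above the counter while its axis is still within 10 mm of the clip's) ((horizontal distance between jar_green and clip below 0.01 m and height (world z) of jar_green between 0.02 and 0.06 m) or (horizontal distance between jar_black and clip below 0.01 m and height (world z) of jar_black between 0.02 and 0.06 m) or (horizontal distance between jar_yellow and clip below 0.01 m and height (world z) of jar_yellow between 0.02 and 0.06 m) or (horizontal distance between jar_white and clip below 0.01 m and height (world z) of jar_white between 0.02 and 0.06 m)).
It also fails if it takes over 109 s, if anything falls off the work surface, if the arm or the gripper's body presses on something with over 40 N, if the wrist force passes 120 N, or if a joint passes its speed limit or range.

## Robot

A 6-joint arm with a two-finger parallel gripper is mounted at the origin on the work surface. World frame = base frame: x ahead of the robot, y to its left, z up, the work surface at z = 0. Lengths are in mm, angles in rad, forces in N, time in s.
With the tool pointing down it reaches from about 250 to 775 mm from the base axis. Payload 4 kg.
Tool frame: the origin (TCP) lies at the very end of the fingers, on their centre line; the grasp point (between the pads) lies 19 mm behind it (bot.tcp_to_grasp is the distance from the TCP to the grasp point, in mm); z points along the fingers, y is the direction in which the jaws open and shut (so a half turn about z gives the same grasp; the last joint's range is limited). The gripper opens to 94 mm and grips with 3 to 60 N. Pads are 16 mm wide; open, the fingers measure 119 mm over their backs; the gripper's body (75 mm by 177 mm) begins 78 mm behind the grasp point.
Start: joints at [1.24, 0.087, 1.371, -0, 1.684, -0.103], TCP at [124.218, 535.808, 205.506] pointing down, gripper open.
Joint ranges: [-3.1, 3.1], [-0.76, 2.03], [0.27, 2.55], [-1.08, 4.22], [0.17, 2.65], [-2.57, 2.57]. Speed limits (rad/s): [2.79, 2.79, 3.14, 3.14, 3.14, 3.14].

## Interface

Orientations are given as a 3x3 rotation matrix whose columns are the frame's x, y, z axes.
In Python, from plant import bot, imaging, ticket, models gives the robot as it stands. The module is installed in compiled form; this text tells all that it offers.
- The arm moves only by the tool apply_moves, never from a script. Its argument "rows" is a list of rows, each an object with "twist": the turn, a rotation vector about the tool's x, y, z each as a share of 360 degrees, from -1 to 1, a list of three; "slide": the shift along the tool's x, y, z each as a share of 0.25 m, from -1 to 1, a list of three; "hand": the finger opening in mm, from 0 to 94. A call has 1 to 20 rows; each row is the pose to reach, as a shift and turn from the pose measured when the call began, along the tool's axes at that moment, turning the shorter way round; what a row does not reach only later rows make up. A row lasts 1/8 s, in which the tool goes at most 62.5 mm and 10.7 degrees, less where a joint would pass 70% of its speed; a pose out of reach is approached as far as the arm can. A call with a number of a shift or a turn outside -1 to 1 is refused whole. A call with a gripper value outside its range is refused whole. The fingers move at their own pace and stop on an object; "grip_force" is the grip in N (left out, the last holds). Time passes only in rows, so rows that repeat a pose let the fingers close. It gives the time, the measured TCP pose, the force and the opening at its end, in the units of the state.
- bot.state(): the state, without advancing time (a new reading comes with each control period).
- imaging.get_image(name): name is "side" or "top" or "wrist"; returns a dict with "pixels" (480x640x3 uint8, blue, green, red), "vertical_fov" (degrees; the focal length in pixels is half the picture's height over the tangent of half this angle, whatever the lens; pixels are square), "cx", "cy" (the principal point, pixels), "rvec" (rotation vector, rad) and "tvec" (3), from world to camera coordinates, as OpenCV has them. Camera axes: x right, y down, z forward; pixel columns grow to the right and rows downward; lengths in mm; the calibration is good to about 2 mm. A picture is of the moment at which its call begins. There is no depth.
- ticket.job_done(): hands the job in, once; it reports no verdict.
Trained networks look in a picture, given as the dict that the camera call returned (one of the last four; its "shot" number tells which), for a name from the list of things; names that differ only in an ending like _2 or _b are one class to them, and where a whole thing is asked for, a point or a joint stands for the part that bears it (a point fixed in the world has none). Each returns a list of dicts, best first, with "p" (0 to 1); they miss things now and then, are a little off and sometimes report something else, mostly with a low value. They report only what shows in the picture. A call takes as long as a camera call.
- models.silhouettes(picture, label): "region" (480x640 bool, what is visible of it) and "extent" ([left, top, width, height] in pixels, round what is visible of it).
The state is a dict: "t": time; "joints": joint angles; "joint_velocities": joint speeds; "tau": joint torques, N m; "tcp_pos": TCP position; "tcp_rot": TCP orientation; "force": force on the tool from outside, world axes, zero at the start; "moment": the same for the moment, N m; "opening": finger opening in mm.
Only numpy, scipy, OpenCV 4.12 (cv2) and the standard library are available. Lean on these libraries where they do the work, as an engineer would, in place of code of your own. Each camera call takes 0.05 s, during which the arm holds its last target. There are 200 camera calls.

## Working session

There is one attempt and no reset: what is moved stays moved. The work goes in short steps, Python scripts to look and compute and a tool call to move; the robot and the scene stay as the last step left them, time stands still between calls to the robot, and variables do not carry over. Pictures are saved under pics/ and viewed, about 12 in all and at most 16, crops included, and the job is handed in when it is done.

Besides the shell and the picture viewer there is one more tool, called after ">>>" by a JSON object that holds its "api" and its "payload". apply_moves: Moves the arm, as the interface text tells. Shift numbers are shares of 0.25 m and turn numbers shares of 360 degrees, none past 1 either way. Its arguments: {"type":"object","properties":{"rows":{"type":"array"},"grip_force":{"type":"number"}},"required":["rows"]}

```bash
mkdir -p pics
cat > h.py <<'E'
import numpy as np, cv2
from plant import bot, imaging, ticket, models
def cam(im):
    f=240/np.tan(np.radians(im["vertical_fov"])/2)
    R=cv2.Rodrigues(np.array(im["rvec"],float))[0]; t=np.array(im["tvec"],float).ravel()
    return f,im["cx"],im["cy"],R,t
def ray(im,u,v,z):
    f,cx,cy,R,t=cam(im); d=R.T@np.array([(u-cx)/f,(v-cy)/f,1.]); c=-R.T@t
    return c+d*(z-c[2])/d[2]
def proj(im,p):
    f,cx,cy,R,t=cam(im); q=R@np.array(p,float)+t
    return f*q[0]/q[2]+cx, f*q[1]/q[2]+cy
E
python3 - <<'E'
from h import *
s=bot.state(); print(s['t'],s['tcp_pos'],np.round(s['tcp_rot'],3).tolist(),s['opening'],bot.tcp_to_grasp)
for n in ["side","top","wrist"]:
    im=imaging.get_image(n); cv2.imwrite(f"pics/{n}0.png",im["pixels"])
    f,cx,cy,R,t=cam(im); print(n,f,cx,cy,"C",-R.T@t,"fwd",R[2])
    for l in ["jar_green","jar_black","jar_yellow","jar_white","mark_a","blue_stop","clip"]:
        for d in models.silhouettes(im,l)[:5]:
            ys,xs=np.nonzero(d["region"]); print(l,round(d["p"],2),d["extent"],round(xs.mean(),1),round(ys.mean(),1),np.round(ray(im,xs.mean(),ys.mean(),20)))
E
```

```text
0.0 [124.04460409 535.27017708 204.30202924] [[-0.974, 0.226, -0.001], [0.226, 0.974, -0.002], [0.0, -0.002, -1.0]] 94.24218571460304 18.8
side 505.1251312491843 319.40506164226923 236.59613795833178 C [ 329.78509517 -691.64751132  479.59113542] fwd [ 0.28502123  0.82679817 -0.48494091]
jar_green 0.77 [219.1, 156.3, 20.8, 55.6] 229.9 179.8 [488. 416.  20.]
jar_green 0.58 [275.3, 344.0, 36.8, 77.9] 292.5 381.2 [ 450. -247.   20.]
jar_black 0.72 [219.1, 208.9, 29.5, 65.0] 233.1 240.6 [443. 126.  20.]
jar_yellow 0.89 [274.5, 344.6, 40.5, 77.6] 292.4 381.5 [ 450. -248.   20.]
jar_white 0.55 [247.8, 281.0, 30.6, 53.3] 260.6 306.8 [446. -87.  20.]
mark_a 0.85 [352.8, 304.1, 37.2, 25.6] 370.4 314.9 [ 595. -155.   20.]
mark_a 0.75 [316.1, 252.7, 33.6, 21.5] 333.9 263.6 [593.  -6.  20.]
mark_a 0.74 [331.9, 276.4, 36.5, 20.8] 350.9 287.2 [594. -80.  20.]
mark_a 0.68 [372.2, 334.0, 40.6, 25.5] 392.8 346.4 [ 596. -228.   20.]
blue_stop 0.74 [301.3, 226.2, 41.9, 25.0] 321.4 238.7 [601.  83.  20.]
clip 0.86 [226.3, 177.5, 50.8, 37.5] 253.7 200.0 [517. 289.  20.]
clip 0.45 [302.2, 222.5, 41.7, 27.9
[... 326 characters left out ...]
.89 [279.3, 309.9, 27.3, 22.0] 291.6 320.1 [438.  77.  20.]
jar_yellow 0.97 [446.4, 303.0, 33.5, 25.9] 461.6 313.4 [ 446. -270.   20.]
jar_white 0.71 [369.8, 304.8, 20.7, 23.8] 379.7 315.8 [ 444. -103.   20.]
mark_a 0.8 [389.6, 229.3, 24.8, 26.2] 402.1 242.9 [ 595. -155.   20.]
mark_a 0.75 [427.2, 230.5, 26.4, 25.1] 438.1 242.1 [ 595. -230.   20.]
mark_a 0.65 [354.1, 231.3, 21.9, 23.8] 366.3 243.8 [594. -80.  20.]
blue_stop 0.7 [295.9, 229.1, 12.7, 33.8] 301.9 242.5 [600.  54.  20.]
clip 0.94 [160.6, 260.1, 44.1, 56.7] 184.7 278.6 [528. 297.  20.]
wrist 379.3510681702565 323.04705739675927 232.87891151008958 C [ 45.76403253 553.85953189 385.02812624] fwd [ 0.27146375 -0.06370902 -0.96033775]
```

View pics/top0.png

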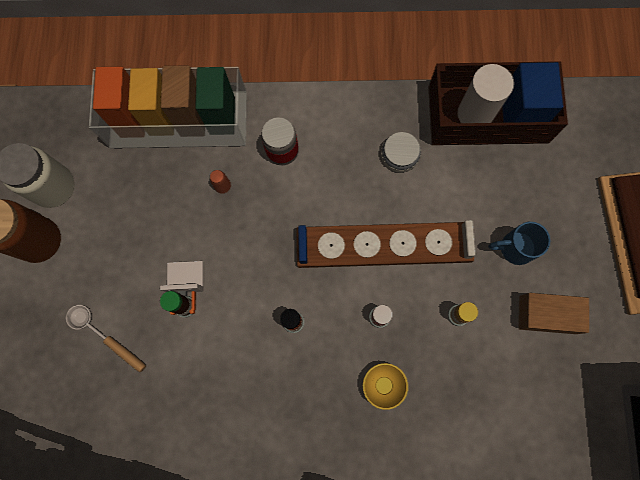

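View pics/side0.png

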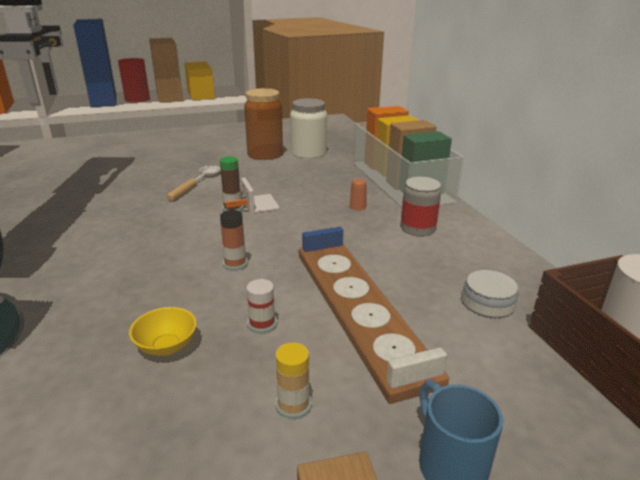

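```bash
cat >> h.py <<'E'
from scipy.optimize import minimize
H=dict(jar_green=115,jar_black=100,jar_yellow=85,jar_white=70)
A=np.linspace(0,2*np.pi,48)
def hull(im,x,y,z0,h):
    P=[(x+r*np.cos(a),y+r*np.sin(a),z0+z) for r,z in((22.5,0),(22.5,8),(19,h)) for a in A]
    return cv2.convexHull(np.array([proj(im,p) for p in P],np.float32))[:,0]
def box(q): return np.array([q[:,0].min(),q[:,1].min(),q[:,0].max(),q[:,1].max()])
def fit(im,name,ext,x0,z0=0):
    l,t,w,h=ext; e=np.array([l,t,l+w,t+h])
    c=lambda p:np.sum(np.abs(box(hull(im,p[0],p[1],z0,H[name]))-e))
    return minimize(c,x0,method="Nelder-Mead")
E
python3 - <<'E'
from h import *
g=dict(jar_green=(480,310),jar_black=(435,75),jar_yellow=(446,-260),jar_white=(444,-100))
ims={n:imaging.get_image(n) for n in("top","side")}
for n,im in ims.items():
    for l in g:
        best=None
        for d in models.silhouettes(im,l)[:3]:
            r=fit(im,l,d["extent"],g[l]); 
            # refine: lid (top circle) centre offset by IoU
            def iou(p):
                m=np.zeros((480,640),np.uint8); cv2.fillConvexPoly(m,np.round(hull(im,p[0],p[1],0,H[l])*16).astype(np.int32),1,shift=4)
                m=m>0; return -(m&d["region"]).sum()/(m|d["region"]).sum()
            q=minimize(iou,r.x,method="Nelder-Mead",options=dict(initial_simplex=r.x+np.array([[0,0],[6,0],[0,6]])))
            print(n,l,round(d["p"],2),"box",np.round(r.x,1),round(r.fun,1),"iou",np.round(q.x,1),round(q.fun,2))
a=ims["top"]["pixels"][255:335,140:220]; b=ims["side"]["pixels"][150:230,190:300]
cv2.imwrite("pics/c1.png",np.hstack([cv2.resize(a,None,fx=5,fy=5,interpolation=2),cv2.resize(b,(400,400),interpolation=2)]))
# lids in top image: circle fit by edges of projected top
a=ims["top"]["pixels"]; cv2.imwrite("pics/c2.png",np.vstack([cv2.resize(a[210:340,270:480],None,fx=3.8,fy=3.8,interpolation=2)]))
E
```

```text
top jar_green 0.92 box [471.3 295.1] 8.3 iou [472.1 298.4] -0.86
top jar_green 0.38 box [ 437.8 -258.6] 6.1 iou [ 443.1 -259.6] -0.72
top jar_black 0.61 box [436.3  73.9] 3.4 iou [435.5  75.3] -0.9
top jar_yellow 0.67 box [438.7 -97.4] 7.3 iou [ 440.4 -101.1] -0.81
top jar_yellow 0.64 box [ 437.  -270.3] 6.8 iou [ 444.3 -266.9] -0.92
top jar_white 0.75 box [ 444.  -102.4] 3.8 iou [ 444.5 -104. ] -0.92
side jar_green 0.59 box [471.4 296.4] 4.2 iou [472.  305.7] -0.77
side jar_black 0.63 box [438.6  66.6] 2.6 iou [436.6  77.2] -0.84
side jar_black 0.42 box [ 605.2 -212.3] 52.3 iou [ 600.9 -217.8] -0.29
side jar_yellow 0.76 box [ 446.2 -270.4] 2.1 iou [ 445.1 -265.3] -0.88
side jar_white 0.62 box [ 443.6 -100. ] 4.3 iou [ 443.9 -104.3] -0.92
```

View pics/c1.png

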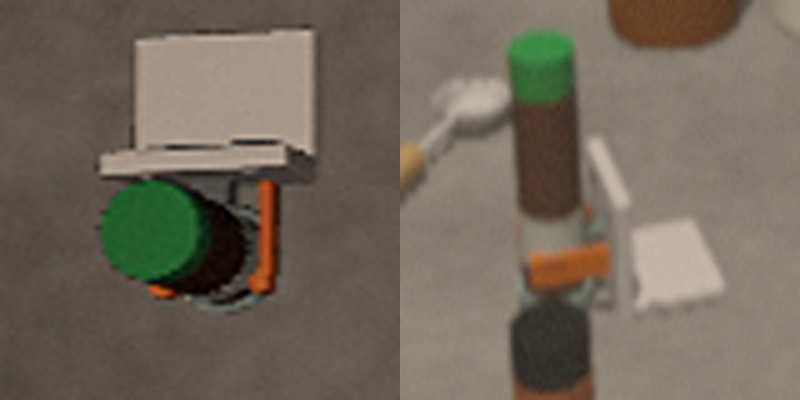

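Run:
```python
from h import *
im=imaging.get_image("top"); hsv=cv2.cvtColor(im["pixels"],cv2.COLOR_BGR2HSV)
def lid(m,z,r):
    n,lab,st,c=cv2.connectedComponentsWithStats(m.astype(np.uint8)); i=1+np.argmax(st[1:,4]); print(r,st[i],c[i],np.round(ray(im,*c[i],z),1))
sub=np.zeros((480,640),bool); sub[280:330,150:200]=1
lid(sub&(hsv[...,0]>45)&(hsv[...,0]<85)&(hsv[...,1]>140)&(hsv[...,2]>90),113,"green")
sub[:]=0; sub[295:330,440:490]=1
lid(sub&(hsv[...,0]>18)&(hsv[...,0]<35)&(hsv[...,1]>150)&(hsv[...,2]>140),83,"yellow")
sub[:]=0; sub[295:330,360:400]=1
lid(sub&(hsv[...,1]<60)&(hsv[...,2]>150),68,"white")
sub[:]=0; sub[300:340,270:310]=1
lid(sub&(hsv[...,2]<32),98,"black")
for u,v in((167.5,263),(202.5,261)): print(ray(im,u,v,0))
im=imaging.get_image("wrist"); cv2.imwrite("pics/w1.png",im["pixels"])
for n in("top","side"):
    im=imaging.get_image(n)
    print(n,[np.round(ray(im,*[k.mean() for k in np.nonzero(d["region"])[::-1]],20)[:2],1).tolist() for d in models.silhouettes(im,"mark_a")[:4]])
```

```text
green [161 291  18  20 268] [169.63432836 300.5858209 ] [472.1 299.3 113. ]
yellow [459 302  19  20 285] [467.88421053 311.35087719] [ 444.5 -267.9   83. ]
white [373 305  19  19 275] [382.24363636 313.97090909] [ 443.7 -103.9   68. ]
black [280 309  21  20 330] [289.58484848 318.47878788] [435.8  74.9  98. ]
[564.64251247 339.82115607   0.        ]
[567.63917279 266.01960439   0.        ]
top [[596.7, -231.1], [592.9, -6.2], [595.0, -155.0], [594.1, -80.4]]
side [[595.0, -155.0], [595.9, -227.7], [594.0, -80.2]]
```

>>> {"api": "apply_moves", "payload": {"rows": [{"twist": [0, 0, 0.1], "slide": [0, 0, -0.1], "hand": 94}, {"twist": [0, 0, 0.2139], "slide": [0, 0, -0.1], "hand": 94}, {"twist": [0, 0, 0.2139], "slide": [0, 0, -0.1], "hand": 94}, {"twist": [0, 0, 0.2139], "slide": [0, 0, -0.1], "hand": 94}, {"twist": [0, 0, 0.2139], "slide": [0, 0, -0.1], "hand": 94}, {"twist": [0, 0, 0.2139], "slide": [0, 0, -0.1], "hand": 94}, {"twist": [0, 0, 0.2139], "slide": [0, 0, -0.1], "hand": 94}, {"twist": [0, 0, 0.2139], "slide": [0, 0, -0.1], "hand": 94}, {"twist": [0, 0, 0.2139], "slide": [0, 0, -0.1], "hand": 94}, {"twist": [0, 0, 0.2139], "slide": [0, 0, -0.1], "hand": 94}], "grip_force": 30}}

```text
t: 3.25
tcp_pos: [124.2, 535.8, 230.5]
tcp_rot: [[-0.001, 1.0, 0.0], [1.0, 0.001, 0.0], [0.0, 0.0, -1.0]]
force: [-0.1, -0.4, -0.1]
opening: 94.0
```

>>> {"api": "apply_moves", "payload": {"rows": [{"twist": [0, 0, 0], "slide": [-0.945, 0.96, 0], "hand": 94}, {"twist": [0, 0, 0], "slide": [-0.945, 0.96, 0], "hand": 94}, {"twist": [0, 0, 0], "slide": [-0.945, 0.96, 0], "hand": 94}, {"twist": [0, 0, 0], "slide": [-0.945, 0.96, 0], "hand": 94}, {"twist": [0, 0, 0], "slide": [-0.945, 0.96, 0], "hand": 94}, {"twist": [0, 0, 0], "slide": [-0.945, 0.96, 0], "hand": 94}, {"twist": [0, 0, 0], "slide": [-0.945, 0.96, 0], "hand": 94}, {"twist": [0, 0, 0], "slide": [-0.945, 0.96, 0], "hand": 94}, {"twist": [0, 0, 0], "slide": [-0.945, 0.96, 0], "hand": 94}]}}

```text
t: 4.38
tcp_pos: [363.5, 300.6, 230.5]
tcp_rot: [[-0.003, 1.0, -0.0], [1.0, 0.003, 0.0], [0.0, -0.0, -1.0]]
force: [0.3, 0.2, -0.2]
opening: 94.3
```

>>> {"api": "apply_moves", "payload": {"rows": [{"twist": [0, 0, 0.0005], "slide": [-0.004, 0.434, 0], "hand": 94}, {"twist": [0, 0, 0.0005], "slide": [-0.004, 0.434, 0], "hand": 94}, {"twist": [0, 0, 0.0005], "slide": [-0.004, 0.434, 0.28], "hand": 94}, {"twist": [0, 0, 0.0005], "slide": [-0.004, 0.434, 0.28], "hand": 94}, {"twist": [0, 0, 0.0005], "slide": [-0.004, 0.434, 0.28], "hand": 94}]}}

```text
t: 5.0
tcp_pos: [471.5, 300.8, 161.3]
tcp_rot: [[-0.001, 1.0, -0.0], [1.0, 0.001, 0.001], [0.001, -0.0, -1.0]]
force: [0.3, 0.7, 0.6]
opening: 93.8
```

Run:
```python
from h import *
im=imaging.get_image("wrist"); cv2.imwrite("pics/w2.png",im["pixels"])
print([proj(im,(472,299.5,z)) for z in(115,18)],bot.state()["tcp_pos"])
```

```text
[(np.float64(322.52145052420855), np.float64(258.0672056683989)), (np.float64(322.67668640585555), np.float64(220.17300165663667))] [472.5558776  301.21432429 163.25391898]
```

View pics/w2.png

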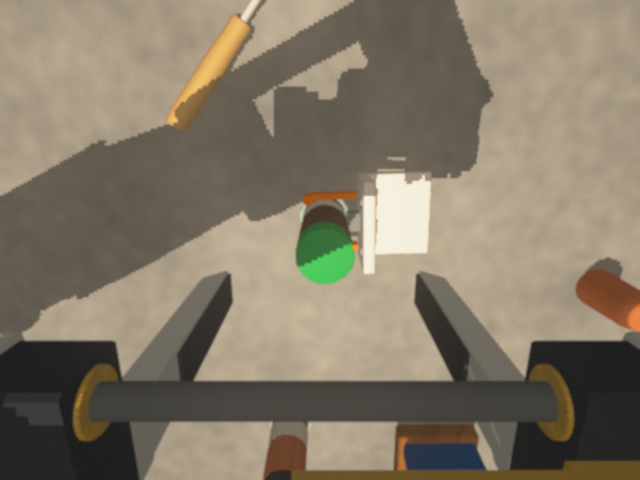

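>>> {"api": "apply_moves", "payload": {"rows": [{"twist": [0, 0, 0], "slide": [0.001, 0.006, 0.2], "hand": 94}, {"twist": [0, 0, 0], "slide": [0.001, 0.006, 0.4], "hand": 94}, {"twist": [0, 0, 0], "slide": [0.001, 0.006, 0.4], "hand": 94}, {"twist": [0, 0, 0], "slide": [0.001, 0.006, 0.4], "hand": 60}, {"twist": [0, 0, 0], "slide": [0.001, 0.006, 0.4], "hand": 45}, {"twist": [0, 0, 0], "slide": [0.001, 0.006, 0.4], "hand": 34}, {"twist": [0, 0, 0], "slide": [0.001, 0.006, 0.4], "hand": 34}, {"twist": [0, 0, 0], "slide": [0.001, 0.006, 0.4], "hand": 34}, {"twist": [0, 0, 0], "slide": [0.001, 0.006, 0.4], "hand": 34}, {"twist": [0, 0, 0], "slide": [0.001, 0.006, 0.4], "hand": 34}], "grip_force": 45}}

```text
t: 6.3
tcp_pos: [473.5, 301.6, 62.9]
tcp_rot: [[-0.001, 1.0, 0.001], [1.0, 0.001, 0.002], [0.002, 0.001, -1.0]]
force: [-2.4, -0.2, 0.3]
opening: 37.6
```

>>> {"api": "apply_moves", "payload": {"rows": [{"twist": [0, 0, 0], "slide": [-0.001, -0.03, 0], "hand": 34}, {"twist": [0, 0, 0], "slide": [-0.002, -0.06, 0], "hand": 34}, {"twist": [0, 0, 0], "slide": [-0.003, -0.09, 0], "hand": 34}, {"twist": [0, 0, 0], "slide": [-0.005, -0.12, 0], "hand": 34}, {"twist": [0, 0, 0], "slide": [-0.006, -0.15, 0], "hand": 34}, {"twist": [0, 0, 0], "slide": [-0.007, -0.18, 0], "hand": 34}, {"twist": [0, 0, 0], "slide": [-0.008, -0.21, 0], "hand": 34}, {"twist": [0, 0, 0], "slide": [-0.01, -0.25, 0], "hand": 34}, {"twist": [0, 0, 0], "slide": [-0.012, -0.29, 0], "hand": 34}, {"twist": [0, 0, 0], "slide": [-0.012, -0.29, 0], "hand": 34}]}}

```text
t: 7.55
tcp_pos: [399.4, 298.5, 62.9]
tcp_rot: [[-0.002, 1.0, -0.001], [1.0, 0.002, 0.002], [0.002, -0.001, -1.0]]
force: [-1.9, -0.4, 2.4]
opening: 37.3
```

Run:
```python
from h import *
a=imaging.get_image("top")["pixels"][255:335,120:220]; b=imaging.get_image("side")["pixels"][130:230,170:290]
cv2.imwrite("pics/c3.png",np.hstack([cv2.resize(a,(400,320)),cv2.resize(b,(400,320))]))
```

```text
(no output)
```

View pics/c3.png

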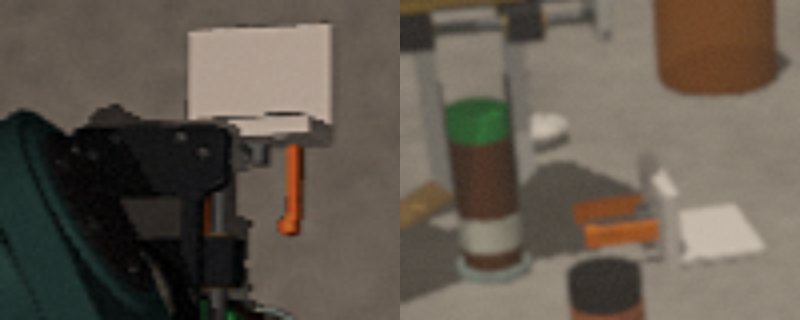

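>>> {"api": "apply_moves", "payload": {"rows": [{"twist": [0, 0, 0], "slide": [0, 0, -0.16], "hand": 34}, {"twist": [0, 0, 0], "slide": [0, 0, -0.32], "hand": 34}, {"twist": [0, 0, 0], "slide": [-0.15, 0.1, -0.32], "hand": 34}, {"twist": [0, 0, 0], "slide": [-0.3, 0.2, -0.32], "hand": 34}, {"twist": [0, 0, 0], "slide": [-0.45, 0.3, -0.32], "hand": 34}, {"twist": [0, 0, 0], "slide": [-0.6, 0.4, -0.32], "hand": 34}, {"twist": [0, 0, 0], "slide": [-0.75, 0.5, -0.32], "hand": 34}, {"twist": [0, 0, 0], "slide": [-0.85, 0.56, -0.32], "hand": 34}, {"twist": [0, 0, 0], "slide": [-0.93, 0.6, -0.32], "hand": 34}, {"twist": [0, 0, 0], "slide": [-0.96, 0.62, -0.32], "hand": 34}, {"twist": [0, 0, 0], "slide": [-0.96, 0.62, -0.32], "hand": 34}]}}

```text
t: 9.02
tcp_pos: [554.9, 58.8, 141.9]
tcp_rot: [[-0.001, 1.0, -0.003], [1.0, 0.001, 0.002], [0.002, -0.003, -1.0]]
force: [0.3, -0.2, -1.6]
opening: 37.7
```

>>> {"api": "apply_moves", "payload": {"rows": [{"twist": [0, 0, 0], "slide": [-0.13, 0.08, 0], "hand": 34}, {"twist": [0, 0, 0], "slide": [-0.257, 0.154, 0], "hand": 34}, {"twist": [0, 0, 0], "slide": [-0.257, 0.154, 0], "hand": 34}, {"twist": [0, 0, 0], "slide": [-0.257, 0.154, 0.1], "hand": 34}, {"twist": [0, 0, 0], "slide": [-0.257, 0.154, 0.18], "hand": 34}, {"twist": [0, 0, 0], "slide": [-0.257, 0.154, 0.22], "hand": 34}, {"twist": [0, 0, 0], "slide": [-0.257, 0.154, 0.228], "hand": 34}, {"twist": [0, 0, 0], "slide": [-0.257, 0.154, 0.232], "hand": 34}, {"twist": [0, 0, 0], "slide": [-0.257, 0.154, 0.232], "hand": 34}, {"twist": [0, 0, 0], "slide": [-0.257, 0.154, 0.232], "hand": 34}]}}

```text
t: 10.28
tcp_pos: [593.7, -5.4, 84.4]
tcp_rot: [[-0.001, 1.0, -0.001], [1.0, 0.001, 0.002], [0.002, -0.001, -1.0]]
force: [1.2, -0.8, -1.7]
opening: 37.3
```

Run:
```python
from h import *
im=imaging.get_image("side"); b=im["pixels"][190:300,270:390]
cv2.imwrite("pics/c4.png",cv2.resize(b,(600,550)))
print([np.mean([bot.state()["tcp_pos"]],0)])
q=hull(im,593.5,-5.5,20,115); print(box(q)-[270,190,270,190], [np.array(proj(im,(593.5,-5.5,z)))-[270,190] for z in(20,135)])
```

```text
[array([593.64490938,  -5.41460863,  84.2272996 ])]
[50.98535156  7.58047485 77.66500854 80.56246948] [array([64.11834367, 73.42040026]), array([65.80335874, 12.5205763 ])]
```

View pics/c4.png

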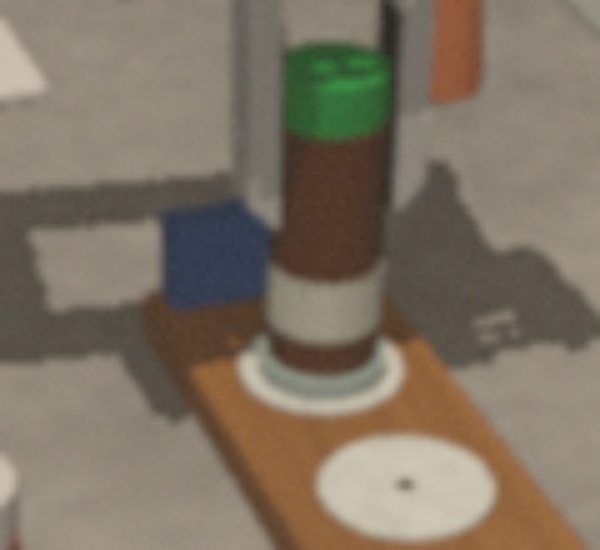

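>>> {"api": "apply_moves", "payload": {"rows": [{"twist": [0, 0, 0], "slide": [0, 0, 0.002], "hand": 45}, {"twist": [0, 0, 0], "slide": [0, 0, 0.002], "hand": 70}, {"twist": [0, 0, 0], "slide": [0, 0, 0.002], "hand": 80}, {"twist": [0, 0, 0], "slide": [0, 0, 0.002], "hand": 80}, {"twist": [0, 0, 0], "slide": [0, 0, -0.1], "hand": 80}, {"twist": [0, 0, 0], "slide": [0, 0, -0.25], "hand": 80}, {"twist": [0, 0, 0], "slide": [0, 0, -0.464], "hand": 80}, {"twist": [0, 0, 0], "slide": [0, 0, -0.464], "hand": 80}, {"twist": [0, 0, 0], "slide": [0.322, -0.631, -0.464], "hand": 80}, {"twist": [0, 0, 0], "slide": [0.322, -0.631, -0.464], "hand": 80}, {"twist": [0, 0, 0], "slide": [0.322, -0.631, -0.464], "hand": 80}, {"twist": [0, 0, 0], "slide": [0.322, -0.631, -0.464], "hand": 80}, {"twist": [0, 0, 0], "slide": [0.322, -0.631, -0.264], "hand": 80}, {"twist": [0, 0, 0], "slide": [0.322, -0.631, -0.264], "hand": 80}, {"twist": [0, 0, 0], "slide": [0.322, -0.631, -0.264], "hand": 80}]}}

```text
t: 12.2
tcp_pos: [437.0, 74.5, 151.6]
tcp_rot: [[-0.0, 1.0, -0.001], [1.0, 0.0, 0.002], [0.002, -0.001, -1.0]]
force: [0.1, -0.2, 0.7]
opening: 80.0
```

```bash
cat >> h.py <<'E'
def circ(im,name,z):
    "lid centre in the wrist picture, from the network"
    d=models.silhouettes(im,name)
    for k in d[:2]: print(name,round(k["p"],2),k["extent"])
E
python3 - <<'E'
from h import *
im=imaging.get_image("wrist"); cv2.imwrite("pics/w3.png",im["pixels"])
print(np.round(box(hull(im,435.8,75,0,100)),1), proj(im,(435.8,75,100)), bot.state()["tcp_pos"]); circ(im,"jar_black",0)
E
```

```text
[290.5 191.3 349.4 280. ] (np.float64(319.93759668214074), np.float64(252.70993962219688)) [437.61502527  74.50954881 152.48720009]
jar_black 0.6 [294.2, 192.7, 58.2, 86.3]
jar_black 0.48 [453.0, 430.1, 19.2, 34.5]
```

View pics/w3.png

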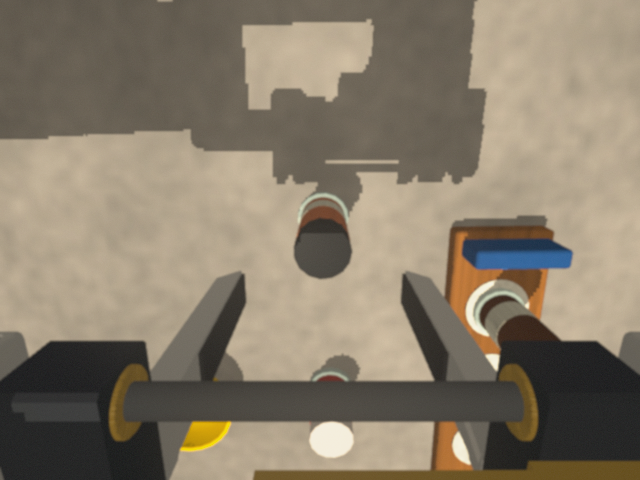

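>>> {"api": "apply_moves", "payload": {"rows": [{"twist": [0, 0, 0], "slide": [0.006, 0, 0.2], "hand": 80}, {"twist": [0, 0, 0], "slide": [0.006, 0, 0.388], "hand": 80}, {"twist": [0, 0, 0], "slide": [0.006, 0, 0.388], "hand": 80}, {"twist": [0, 0, 0], "slide": [0.006, 0, 0.388], "hand": 60}, {"twist": [0, 0, 0], "slide": [0.006, 0, 0.388], "hand": 45}, {"twist": [0, 0, 0], "slide": [0.006, 0, 0.388], "hand": 34}, {"twist": [0, 0, 0], "slide": [0.006, 0, 0.388], "hand": 34}, {"twist": [0, 0, 0], "slide": [0.006, 0, 0.388], "hand": 34}, {"twist": [0, 0, 0], "slide": [0.006, 0, 0.388], "hand": 34}, {"twist": [0, 0, 0], "slide": [0.006, 0, 0.388], "hand": 34}], "grip_force": 30}}

```text
t: 13.55
tcp_pos: [438.0, 76.3, 56.3]
tcp_rot: [[-0.001, 1.0, 0.002], [1.0, 0.001, 0.002], [0.002, 0.002, -1.0]]
force: [-2.6, 0.6, 4.6]
opening: 37.7
```

>>> {"api": "apply_moves", "payload": {"rows": [{"twist": [0, 0, 0], "slide": [0, 0, -0.16], "hand": 34}, {"twist": [0, 0, 0], "slide": [0, 0, -0.34], "hand": 34}, {"twist": [0, 0, 0], "slide": [-0.15, 0.12, -0.34], "hand": 34}, {"twist": [0, 0, 0], "slide": [-0.3, 0.24, -0.34], "hand": 34}, {"twist": [0, 0, 0], "slide": [-0.45, 0.38, -0.34], "hand": 34}, {"twist": [0, 0, 0], "slide": [-0.58, 0.52, -0.34], "hand": 34}, {"twist": [0, 0, 0], "slide": [-0.626, 0.62, -0.34], "hand": 34}, {"twist": [0, 0, 0], "slide": [-0.626, 0.625, -0.34], "hand": 34}, {"twist": [0, 0, 0], "slide": [-0.626, 0.625, -0.34], "hand": 34}, {"twist": [0, 0, 0], "slide": [-0.626, 0.625, -0.22], "hand": 34}, {"twist": [0, 0, 0], "slide": [-0.626, 0.625, -0.13], "hand": 34}, {"twist": [0, 0, 0], "slide": [-0.626, 0.625, -0.1], "hand": 34}, {"twist": [0, 0, 0], "slide": [-0.626, 0.625, -0.09], "hand": 34}, {"twist": [0, 0, 0], "slide": [-0.626, 0.625, -0.084], "hand": 34}, {"twist": [0, 0, 0], "slide": [-0.626, 0.625, -0.084], "hand": 34}, {"twist": [0, 0, 0], "slide": [-0.626, 0.625, -0.084], "hand": 34}]}}

```text
t: 15.55
tcp_pos: [594.7, -80.2, 78.0]
tcp_rot: [[-0.001, 1.0, 0.003], [1.0, 0.001, 0.002], [0.002, 0.003, -1.0]]
force: [-0.1, 0.1, -2.1]
opening: 37.7
```

Run:
```python
from h import *
im=imaging.get_image("side"); b=im["pixels"][190:320,270:410]
cv2.imwrite("pics/c5.png",cv2.resize(b,(560,520)))
```

```text
(no output)
```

View pics/c5.png

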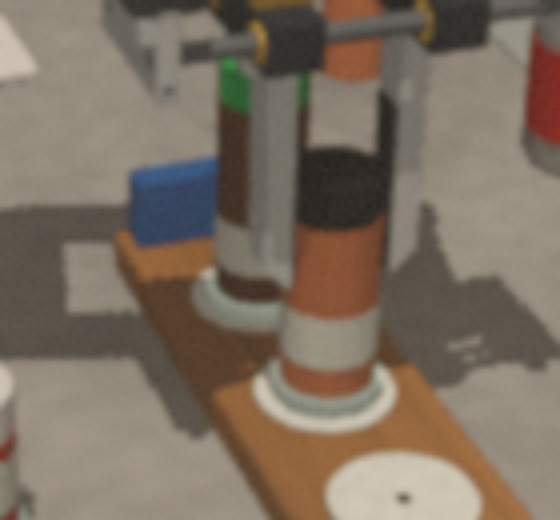

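>>> {"api": "apply_moves", "payload": {"rows": [{"twist": [0, 0, 0], "slide": [0, 0, 0.002], "hand": 45}, {"twist": [0, 0, 0], "slide": [0, 0, 0.002], "hand": 70}, {"twist": [0, 0, 0], "slide": [0, 0, 0.002], "hand": 80}, {"twist": [0, 0, 0], "slide": [0, 0, 0.002], "hand": 80}, {"twist": [0, 0, 0], "slide": [0, 0, -0.1], "hand": 80}, {"twist": [0, 0, 0], "slide": [0, 0, -0.25], "hand": 80}, {"twist": [0, 0, 0], "slide": [0, 0, -0.45], "hand": 80}, {"twist": [0, 0, 0], "slide": [0, 0, -0.45], "hand": 80}, {"twist": [0, 0, 0], "slide": [-0.091, -0.598, -0.45], "hand": 80}, {"twist": [0, 0, 0], "slide": [-0.091, -0.598, -0.45], "hand": 80}, {"twist": [0, 0, 0], "slide": [-0.091, -0.598, -0.45], "hand": 80}, {"twist": [0, 0, 0], "slide": [-0.091, -0.598, -0.25], "hand": 80}, {"twist": [0, 0, 0], "slide": [-0.091, -0.598, -0.15], "hand": 80}, {"twist": [0, 0, 0], "slide": [-0.091, -0.598, -0.15], "hand": 80}]}}

```text
t: 17.35
tcp_pos: [442.5, -102.3, 111.5]
tcp_rot: [[-0.0, 1.0, -0.004], [1.0, 0.0, 0.005], [0.005, -0.004, -1.0]]
force: [-0.7, -0.4, 1.0]
opening: 80.1
```

Run:
```python
from h import *
im=imaging.get_image("wrist"); cv2.imwrite("pics/w4.png",im["pixels"])
print(np.round(box(hull(im,444,-104,0,70)),1), bot.state()["tcp_pos"]); circ(im,"jar_white",0)
```

```text
[293.7 203.3 354.9 289.7] [ 444.02360998 -102.79159619  113.58411035]
jar_white 0.75 [295.0, 204.7, 64.6, 82.5]
jar_white 0.39 [504.7, 0.0, 133.4, 17.3]
```

>>> {"api": "apply_moves", "payload": {"rows": [{"twist": [0, 0, 0], "slide": [-0.002, 0.005, 0.18], "hand": 80}, {"twist": [0, 0, 0], "slide": [-0.002, 0.005, 0.32], "hand": 80}, {"twist": [0, 0, 0], "slide": [-0.002, 0.005, 0.32], "hand": 80}, {"twist": [0, 0, 0], "slide": [-0.002, 0.005, 0.32], "hand": 60}, {"twist": [0, 0, 0], "slide": [-0.002, 0.005, 0.32], "hand": 45}, {"twist": [0, 0, 0], "slide": [-0.002, 0.005, 0.32], "hand": 34}, {"twist": [0, 0, 0], "slide": [-0.002, 0.005, 0.32], "hand": 34}, {"twist": [0, 0, 0], "slide": [-0.002, 0.005, 0.32], "hand": 34}, {"twist": [0, 0, 0], "slide": [-0.002, 0.005, 0.32], "hand": 34}, {"twist": [0, 0, 0], "slide": [-0.002, 0.005, 0.32], "hand": 34}]}}

```text
t: 18.7
tcp_pos: [446.3, -103.5, 35.4]
tcp_rot: [[-0.001, 1.0, 0.002], [1.0, 0.001, 0.002], [0.002, 0.002, -1.0]]
force: [-3.0, 0.6, 5.0]
opening: 37.3
```

>>> {"api": "apply_moves", "payload": {"rows": [{"twist": [0, 0, 0], "slide": [0, 0, -0.16], "hand": 34}, {"twist": [0, 0, 0], "slide": [0, 0, -0.34], "hand": 34}, {"twist": [0, 0, 0], "slide": [-0.15, 0.12, -0.34], "hand": 34}, {"twist": [0, 0, 0], "slide": [-0.3, 0.25, -0.34], "hand": 34}, {"twist": [0, 0, 0], "slide": [-0.42, 0.4, -0.34], "hand": 34}, {"twist": [0, 0, 0], "slide": [-0.504, 0.53, -0.34], "hand": 34}, {"twist": [0, 0, 0], "slide": [-0.504, 0.598, -0.34], "hand": 34}, {"twist": [0, 0, 0], "slide": [-0.504, 0.598, -0.34], "hand": 34}, {"twist": [0, 0, 0], "slide": [-0.504, 0.598, -0.34], "hand": 34}, {"twist": [0, 0, 0], "slide": [-0.504, 0.598, -0.22], "hand": 34}, {"twist": [0, 0, 0], "slide": [-0.504, 0.598, -0.13], "hand": 34}, {"twist": [0, 0, 0], "slide": [-0.504, 0.598, -0.1], "hand": 34}, {"twist": [0, 0, 0], "slide": [-0.504, 0.598, -0.09], "hand": 34}, {"twist": [0, 0, 0], "slide": [-0.504, 0.598, -0.084], "hand": 34}, {"twist": [0, 0, 0], "slide": [-0.504, 0.598, -0.084], "hand": 34}, {"twist": [0, 0, 0], "slide": [-0.504, 0.598, -0.084], "hand": 34}]}}

```text
t: 20.7
tcp_pos: [596.2, -229.7, 57.2]
tcp_rot: [[-0.001, 1.0, 0.003], [1.0, 0.001, 0.001], [0.001, 0.003, -1.0]]
force: [0.2, -0.3, -0.9]
opening: 37.5
```

Run:
```python
from h import *
im=imaging.get_image("side"); b=im["pixels"][190:400,270:460]
cv2.imwrite("pics/c6.png",cv2.resize(b,(540,597)))
```

```text
(no output)
```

View pics/c6.png

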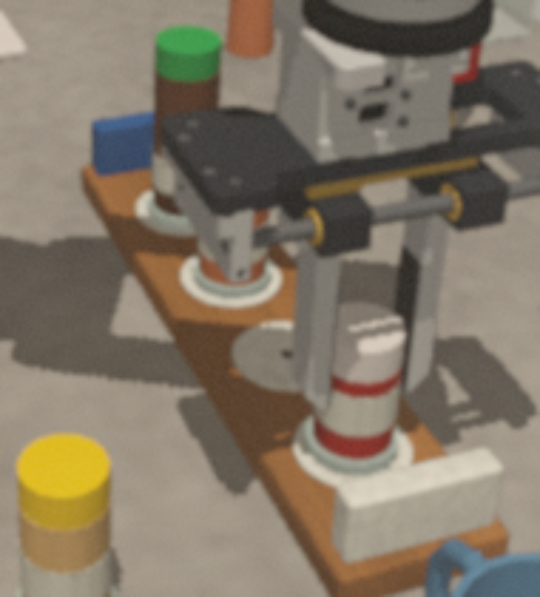

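>>> {"api": "apply_moves", "payload": {"rows": [{"twist": [0, 0, 0], "slide": [0, 0, 0.002], "hand": 45}, {"twist": [0, 0, 0], "slide": [0, 0, 0.002], "hand": 70}, {"twist": [0, 0, 0], "slide": [0, 0, 0.002], "hand": 80}, {"twist": [0, 0, 0], "slide": [0, 0, 0.002], "hand": 80}, {"twist": [0, 0, 0], "slide": [0, 0, -0.1], "hand": 80}, {"twist": [0, 0, 0], "slide": [0, 0, -0.25], "hand": 80}, {"twist": [0, 0, 0], "slide": [0, 0, -0.45], "hand": 80}, {"twist": [0, 0, 0], "slide": [0, 0, -0.45], "hand": 80}, {"twist": [0, 0, 0], "slide": [-0.147, -0.601, -0.45], "hand": 80}, {"twist": [0, 0, 0], "slide": [-0.147, -0.601, -0.45], "hand": 80}, {"twist": [0, 0, 0], "slide": [-0.147, -0.601, -0.45], "hand": 80}, {"twist": [0, 0, 0], "slide": [-0.147, -0.601, -0.28], "hand": 80}, {"twist": [0, 0, 0], "slide": [-0.147, -0.601, -0.28], "hand": 80}, {"twist": [0, 0, 0], "slide": [-0.147, -0.601, -0.28], "hand": 80}]}}

```text
t: 22.5
tcp_pos: [446.0, -266.5, 126.6]
tcp_rot: [[-0.001, 1.0, 0.003], [1.0, 0.001, 0.002], [0.002, 0.003, -1.0]]
force: [0.2, 0.1, 0.3]
opening: 79.9
```

Run:
```python
from h import *
im=imaging.get_image("wrist"); cv2.imwrite("pics/w5.png",im["pixels"])
print(np.round(box(hull(im,444.5,-267.5,0,85)),1), bot.state()["tcp_pos"]); circ(im,"jar_yellow",0)
```

```text
[288.5 198.4 349.8 288.4] [ 446.53742178 -266.82874017  127.46538929]
jar_yellow 0.67 [290.8, 198.5, 60.9, 89.4]
```

>>> {"api": "apply_moves", "payload": {"rows": [{"twist": [0, 0, 0], "slide": [-0.002, 0, 0.18], "hand": 80}, {"twist": [0, 0, 0], "slide": [-0.002, 0, 0.328], "hand": 80}, {"twist": [0, 0, 0], "slide": [-0.002, 0, 0.328], "hand": 80}, {"twist": [0, 0, 0], "slide": [-0.002, 0, 0.328], "hand": 60}, {"twist": [0, 0, 0], "slide": [-0.002, 0, 0.328], "hand": 45}, {"twist": [0, 0, 0], "slide": [-0.002, 0, 0.328], "hand": 34}, {"twist": [0, 0, 0], "slide": [-0.002, 0, 0.328], "hand": 34}, {"twist": [0, 0, 0], "slide": [-0.002, 0, 0.328], "hand": 34}, {"twist": [0, 0, 0], "slide": [-0.002, 0, 0.328], "hand": 34}, {"twist": [0, 0, 0], "slide": [-0.002, 0, 0.328], "hand": 34}]}}

```text
t: 23.85
tcp_pos: [446.9, -267.7, 46.3]
tcp_rot: [[-0.001, 1.0, 0.004], [1.0, 0.001, -0.0], [-0.0, 0.004, -1.0]]
force: [-3.0, -0.1, 5.2]
opening: 37.4
```

>>> {"api": "apply_moves", "payload": {"rows": [{"twist": [0, 0, 0], "slide": [0, 0, -0.18], "hand": 34}, {"twist": [0, 0, 0], "slide": [0, 0, -0.36], "hand": 34}, {"twist": [0, 0, 0], "slide": [0.18, 0, -0.36], "hand": 34}, {"twist": [0, 0, 0], "slide": [0.36, 0, -0.36], "hand": 34}, {"twist": [0, 0, 0], "slide": [0.451, 0.1, -0.36], "hand": 34}, {"twist": [0, 0, 0], "slide": [0.451, 0.25, -0.36], "hand": 34}, {"twist": [0, 0, 0], "slide": [0.451, 0.4, -0.36], "hand": 34}, {"twist": [0, 0, 0], "slide": [0.451, 0.53, -0.36], "hand": 34}, {"twist": [0, 0, 0], "slide": [0.451, 0.592, -0.36], "hand": 34}, {"twist": [0, 0, 0], "slide": [0.451, 0.592, -0.36], "hand": 34}, {"twist": [0, 0, 0], "slide": [0.451, 0.592, -0.36], "hand": 34}, {"twist": [0, 0, 0], "slide": [0.451, 0.592, -0.22], "hand": 34}, {"twist": [0, 0, 0], "slide": [0.451, 0.592, -0.13], "hand": 34}, {"twist": [0, 0, 0], "slide": [0.451, 0.592, -0.1], "hand": 34}, {"twist": [0, 0, 0], "slide": [0.451, 0.592, -0.09], "hand": 34}, {"twist": [0, 0, 0], "slide": [0.451, 0.592, -0.084], "hand": 34}, {"twist": [0, 0, 0], "slide": [0.451, 0.592, -0.084], "hand": 34}, {"twist": [0, 0, 0], "slide": [0.451, 0.592, -0.084], "hand": 34}]}}

```text
t: 26.1
tcp_pos: [595.1, -154.9, 68.7]
tcp_rot: [[-0.001, 1.0, 0.006], [1.0, 0.001, -0.001], [-0.001, 0.006, -1.0]]
force: [-0.5, -0.5, -1.8]
opening: 37.5
```

Position is on target; release, rise, and back away.

>>> {"api": "apply_moves", "payload": {"rows": [{"twist": [0, 0, 0], "slide": [0, 0, 0.002], "hand": 45}, {"twist": [0, 0, 0], "slide": [0, 0, 0.002], "hand": 70}, {"twist": [0, 0, 0], "slide": [0, 0, 0.002], "hand": 80}, {"twist": [0, 0, 0], "slide": [0, 0, 0.002], "hand": 80}, {"twist": [0, 0, 0], "slide": [0, 0, -0.1], "hand": 80}, {"twist": [0, 0, 0], "slide": [0, 0, -0.25], "hand": 80}, {"twist": [0, 0, 0], "slide": [0, 0, -0.6], "hand": 80}, {"twist": [0, 0, 0], "slide": [0, 0, -0.6], "hand": 80}, {"twist": [0, 0, 0], "slide": [0, 0, -0.6], "hand": 80}, {"twist": [0, 0, 0], "slide": [0, -0.96, -0.6], "hand": 80}, {"twist": [0, 0, 0], "slide": [0, -0.96, -0.6], "hand": 80}, {"twist": [0, 0, 0], "slide": [0, -0.96, -0.6], "hand": 80}, {"twist": [0, 0, 0], "slide": [0, -0.96, -0.6], "hand": 80}, {"twist": [0, 0, 0], "slide": [0, -0.96, -0.6], "hand": 80}, {"twist": [0, 0, 0], "slide": [0, -0.96, -0.6], "hand": 80}, {"twist": [0, 0, 0], "slide": [0, -0.96, -0.6], "hand": 80}]}}

```text
t: 28.1
tcp_pos: [355.1, -155.1, 216.6]
tcp_rot: [[-0.002, 1.0, 0.004], [1.0, 0.002, 0.0], [0.0, 0.004, -1.0]]
force: [0.2, -0.3, -0.9]
opening: 79.7
```

Run:
```python
from h import *
M=dict(jar_green=(593.5,-5.5),jar_black=(594.2,-80.3),jar_yellow=(595,-155),jar_white=(595.8,-229.5))
for n in("top","side"):
    im=imaging.get_image(n)
    for l in M:
        for d in models.silhouettes(im,l)[:1]:
            print(n,l,round(d["p"],2),d["extent"],np.round(fit(im,l,d["extent"],M[l],20).x,1))
    p=im["pixels"]
    if n=="side": a=cv2.resize(p[180:400,260:460],(400,440))
    else: b=cv2.resize(p[190:300,270:500],(400,191))
cv2.imwrite("pics/c7.png",np.vstack([a,b])[:600])
```

```text
top jar_black 0.56 [356.8, 222.0, 24.3, 36.3] [597.  -83.5]
top jar_yellow 0.97 [389.9, 226.8, 28.3, 28.9] [ 589.9 -156.6]
top jar_white 0.93 [429.5, 225.0, 19.8, 27.5] [ 596.1 -220.4]
side jar_black 0.77 [338.6, 227.9, 30.2, 71.4] [593.9 -90.9]
side jar_yellow 0.71 [320.5, 201.6, 26.4, 70.4] [591.2  -9.4]
side jar_white 0.81 [377.0, 299.5, 39.0, 56.9] [ 602.3 -226.8]
```

View pics/c7.png

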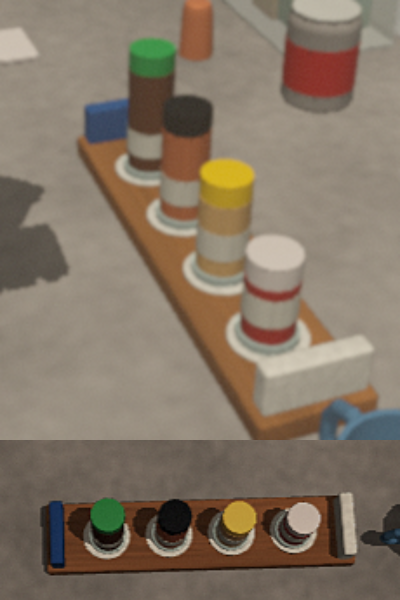

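Run:
```python
from h import *
im=imaging.get_image("top"); g=cv2.cvtColor(im["pixels"],cv2.COLOR_BGR2HSV)
M=dict(jar_green=(593.5,-5.5),jar_black=(594.2,-80.3),jar_yellow=(595,-155),jar_white=(595.8,-229.5))
h,s,v=[g[...,i].astype(int) for i in range(3)]
C=dict(jar_green=(h>45)&(h<85)&(s>140)&(v>70),jar_black=v<32,jar_yellow=(h>18)&(h<35)&(s>130)&(v>120),jar_white=(s<60)&(v>150))
for l,(x,y) in M.items():
    u,w=map(int,proj(im,(x,y,20+H[l]))); m=np.zeros((480,640),np.uint8); cv2.circle(m,(u,w),13,1,-1)
    n,lab,st,c=cv2.connectedComponentsWithStats((C[l]&(m>0)).astype(np.uint8)); i=1+np.argmax(st[1:,4])
    print(l,st[i],np.round(ray(im,*c[i],18+H[l])[:2]-[x,y],1))
print(bot.state()["t"],np.abs(bot.state()["joint_velocities"]).max())
ticket.job_done()
```

```text
jar_green [322 224  20  19 290] [-0.6 -1.6]
jar_black [360 224  20  21 317] [-1.7 -0.6]
jar_yellow [398 225  20  19 280] [-0.1 -0.1]
jar_white [434 226  20  21 273] [-0.5 -0.6]
28.65 0.003068783220546106
the job is handed in; nothing more can be done
```

All four jars stand on the riser, released, in the order green, black, yellow, white counting from the blue stop, and the job is handed in at t = 28.7 s. The green jar was the one in the clip; I gripped it and pulled it level along −x about 74 mm before lifting it.

- **Position:** lid positions in the last top picture were within about 2 mm of the mark centres for all four jars.
- **Upright and released:** the final side and top pictures show the jars upright on their marks, with the gripper well clear and the arm still.
- **Disagreement:** the network silhouette fits in the last check were poorer. They missed green in both views and took green for yellow in the side view. White came out up to about 9 mm off its mark and black up to about 11 mm. The jars partly hide each other there, so I trusted the lid positions and the pictures.
- **Not checked:** I did not measure tilt or how flat each jar stands on the riser, beyond what the pictures show.

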